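# Tip the notebook into the scanning frame

## Task

Get the notebook ready for scanning: first slide the sharpener along the mat until it is wholly outside the white frame, while the notebook still stands. Then push the standing notebook over so that it falls flat inside the frame, its whole outline within the white lines. Do not pick up or tip over the sharpener, do not lift the notebook, and leave everything else where it is.

Things in the scene. Friction and masses are not known exactly. Their poses are not given: they have to be found in the camera images.
- frame (a point): Centre of the white rectangular frame printed on the dark grey copy mat, on the mat's top face, 2 mm above the desk. The mat (280 mm along this x, 400 mm along this y, 2 mm thick) is fixed. The inside of the frame measures 160 mm along this x and 260 mm along this y; z is up. x points roughly away from the robot (within about 30 degrees).
- notebook: Loose kraft-cardboard notebook of 0.2 to 0.37 kg, standing on its end on the mat across one of the two end lines of the frame (at the +y or the -y end), broad faces looking roughly along the frame's y. 110 mm wide along its x, 28 mm thick along its y, 180 mm high along its z. Origin at the centre of the foot it stands on.
- sharpener: Loose round plastic tub sharpener, upright cylinder 38 mm in diameter and 28 mm high, about 40 g, standing on the mat near the middle of the frame. Origin at the centre of its underside. It slides when pushed low.
- foot_l (a point): Corner of the notebook's foot, at its +x side, mid-thickness.
- foot_r (a point): Corner of the notebook's foot, at its -x side, mid-thickness.
- top_l (a point): Corner of the notebook's top, at its +x side, mid-thickness.
- top_r (a point): Corner of the notebook's top, at its -x side, mid-thickness.
- foot_a (a point): Middle of the bottom edge of the notebook's +y broad face. Pushed near the top, the notebook pivots about the bottom edge of its far face, passes its balance point at about 9 degrees, then falls on its own, its foot staying nearly where it was.
- foot_b (a point): Middle of the bottom edge of the notebook's -y broad face.
- eraser: Bystander: loose white eraser with a card sleeve, 20 x 50 x 13 mm high, on the mat beyond the frame's far long line. Origin at its underside.
- glue_stick: Bystander: loose glue stick standing on end, 29 mm in diameter, 88 mm high, on the desk beyond the mat. Origin at its underside.
- clip_dish: Bystander: loose white ceramic dish of paper clips, 90 mm across the rim, 26 mm high, beyond the mat. Origin at its underside.
- stapler: Bystander: loose black stapler, 36 x 135 mm (its y), about 55 mm high, beyond the mat. Origin at its underside.
Not all that is in view belongs to the job. There is more than one size of the notebook; the job needs the middle-sized.

How it is judged (in metres and radians):
On the way, in this order (a step that is already met when the one before it is completed fails the run):
1. the sharpener is wholly outside the frame and the notebook still stands ((x of sharpener in the frame of frame below -0.096 m or x of sharpener in the frame of frame above 0.096 m or y of sharpener in the frame of frame below -0.146 m or y of sharpener in the frame of frame above 0.146 m) and angle between notebook's own z axis and vertical below 0.08 rad), for 0.2 s.
2. the notebook has fallen flat (angle between the y axis of notebook and the z axis of frame, either way round below 0.06 rad), for 0.2 s.
At the end, for the whole second after the job is handed in: The notebook lies flat (within 0.06 rad) and at rest, all four corners of its outline inside the frame's white lines (2 mm over is allowed); the sharpener stands upright and at rest on the mat or desk, wholly outside the frame (its centre at least 16 mm beyond a line) (angle between the y axis of notebook and the z axis of frame, either way round below 0.06 rad and x of foot_l in the frame of frame between -0.082 and 0.082 m and y of foot_l in the frame of frame between -0.132 and 0.132 m and x of foot_r in the frame of frame between -0.082 and 0.082 m and y of foot_r in the frame of frame between -0.132 and 0.132 m and x of top_l in the frame of frame between -0.082 and 0.082 m and y of top_l in the frame of frame between -0.132 and 0.132 m and x of top_r in the frame of frame between -0.082 and 0.082 m and y of top_r in the frame of frame between -0.132 and 0.132 m and (x of sharpener in the frame of frame below -0.096 m or x of sharpener in the frame of frame above 0.096 m or y of sharpener in the frame of frame below -0.146 m or y of sharpener in the frame of frame above 0.146 m) and angle between sharpener's own z axis and vertical below 0.1 rad and linear speed of each of notebook, sharpener below 0.02 m/s); the robot touches nothing.
It fails at once if the sharpener is lifted or tipped over (height (world z) of sharpener above 0.014 m or angle between sharpener's own z axis and vertical above 0.5 rad).
It fails at once if the notebook is lifted: both bottom edges of its foot more than 20 mm above the mat (height (world z) of each of foot_a, foot_b above 0.022 m).
It fails at once if the eraser, glue stick, dish or stapler is moved more than 15 mm (distance of any of eraser, glue_stick, clip_dish, stapler from where it was at the start of the episode above 0.015 m).
It also fails if it takes over 53 s, if anything falls off the work surface, if the arm or the gripper's body presses on something with over 40 N, if the wrist force passes 120 N, or if a joint passes its speed limit or range.

## Robot

A 6-joint arm with a two-finger parallel gripper is mounted at the origin on the work surface. World frame = base frame: x ahead of the robot, y to its left, z up, the work surface at z = 0. Lengths are in m, angles in degrees, forces in N, time in s.
With the tool pointing down it reaches from about 0.25 to 0.8 m from the base axis. Payload 3.9 kg.
Tool frame: the origin (TCP) lies on the centre line of the jaws, within the pads' length; the fingertips stand 11 mm ahead of it and the grasp point (between the pads) lies 8 mm behind it; z points along the fingers, y is the line along which they close (so a half turn about z gives the same grasp; the last joint's range is limited). The gripper opens to 85 mm and grips with 20 to 120 N. Pads are 22 mm wide; open, the fingers measure 114 mm over their backs; the gripper's body (76 mm by 85 mm) begins 54 mm behind the grasp point. The pads swing forward as they close: fully open they stand 13 mm farther back than shut.
Start: joints at [64.286, 14.897, -7.913, 67.191, 0, 90], TCP at [0.228, 0.473, 0.242] pointing down, gripper open.
Joint ranges: [-159.42, 159.42], [-47.68, 98.78], [-73.54, 78.23], [-108.79, 121.32], [-90, 84.71], [-180, 180]. Speed limits (degrees/s): [147.25, 147.25, 180, 180, 180, 180].

## Interface

Orientations are given as a 3x3 rotation matrix whose columns are the frame's x, y, z axes.
In Python, from station import robot, optics gives the robot as it stands.
- The arm moves only by the tool jog_arm, never from a script. Its argument "targets" is a list of rows, each a list of 6 numbers: the shift along the tool's x, y, z in m, then the turn, a rotation vector about the tool's x, y, z in rad. In form: [[tx, ty, tz, rx, ry, rz], ...]. A call has exactly 8 rows; each row is the pose to reach, as a shift and turn from the pose commanded when the call began, along the tool's axes at that moment; what a row does not reach only later rows make up. A row lasts 1/12 s, in which the tool goes at most 41.7 mm and 7.16 degrees, less where a joint would pass 70% of its speed; a pose out of reach is approached as far as the arm can. A call with a gripper value outside its range is refused whole. "claw" is the closure, from 0 (fully open) to 1 (shut), set as the call begins (left out, the last holds). The fingers move at their own pace and stop on an object; the grip force is fixed at half the most. Time passes only in rows, so rows that repeat a pose let the fingers close, or fill a call up. It gives the time, the measured TCP pose, the force, the opening and the grip force at its end, in the units of the state.
- robot.observe(): the state, without advancing time (a new reading comes with each control period).
- optics.get_image(name): name is "scene" or "top" or "wrist"; returns a dict with "image" (480x640x3 uint8, red, green, blue), "depth" (480x640 float32, m along the optical axis (not along the pixel's ray), 0 where there is no reading), "intrinsics" (3x3 intrinsics, pixels), "view" (4x4, takes a point from world to camera coordinates); the wrist camera has in their place "hand_eye" (4x4, takes a point from camera to tool coordinates, whose origin is the TCP and whose axes are the flange's). Camera axes: x right, y down, z forward; pixel columns grow to the right and rows downward; lengths in m; the calibration is good to about 2 mm. A picture is of the moment at which its call begins: read the wrist's pose just before it.
- robot.sign_off(): hands the job in; it is judged then, once.
The state is a dict: "time_s": time; "joints": joint angles; "qvel": joint speeds; "joint_torque": joint torques, N m; "position": TCP position; "orientation": TCP orientation; "wrist_force": force on the tool from outside, world axes, zero at the start; "torque": the same for the moment, N m; "width": finger opening in m; "gripper_force": force on a finger pad.
Only numpy, scipy, OpenCV 4.12 (cv2) and the standard library are available. Lean on these libraries where they do the work, as an engineer would, in place of code of your own. Each camera call takes 0.05 s, during which the arm holds its last target. There are 200 camera calls.

## Working session

There is one attempt and no reset: what is moved stays moved. The work goes in short steps, Python scripts to look and compute and a tool call to move; the robot and the scene stay as the last step left them, time stands still between calls to the robot, and variables do not carry over. Pictures are saved under pics/ and viewed, at most 10 in all, crops included, and the job is handed in when it is done.

Besides the shell and the picture viewer there is one more tool, called after ">>>" by a JSON object that holds its "api" and its "payload", one argument or row to a line. jog_arm: Moves the arm, as the interface text tells. Its arguments: {"type":"object","properties":{"targets":{"type":"array"},"claw":{"type":"number"}},"required":["targets"]}

```bash
mkdir -p pics; ls; cat > h.py <<'E'
import numpy as np, cv2
from station import robot, optics
def grab(n):
    d=optics.get_image(n); return d
def world(d):
    K=d["intrinsics"]; Z=d["depth"]; v,u=np.mgrid[0:480,0:640]
    P=np.stack([(u-K[0,2])/K[0,0]*Z,(v-K[1,2])/K[1,1]*Z,Z,np.ones_like(Z)],-1)
    W=P@np.linalg.inv(d["view"]).T
    W[Z==0]=np.nan
    return W[...,:3]
E
python3 - <<'E'
from h import *
for n in("scene","top"):
    d=grab(n); cv2.imwrite(f"pics/{n}0.png",d["image"][...,::-1]); np.savez(f"{n}0.npz",**d)
s=robot.observe(); print({k:np.round(v,3).tolist() for k,v in s.items()})
E
```

```text
pics
{'time_s': 0.1, 'joints': [64.288, 14.932, -7.978, 67.192, -0.002, 90.001], 'qvel': [-0.034, 0.003, 0.157, 0.08, 0.098, -0.064], 'joint_torque': [-0.0, -40.651, 25.453, 0.01, -0.0, -0.0], 'position': [0.228, 0.472, 0.242], 'orientation': [[-0.901, 0.434, -0.001], [0.434, 0.901, -0.002], [-0.0, -0.002, -1.0]], 'wrist_force': [0.002, -0.868, 0.618], 'torque': [0.044, -0.041, 0.031], 'gripper_force': 0.0, 'width': 0.086}
```

View pics/scene0.png

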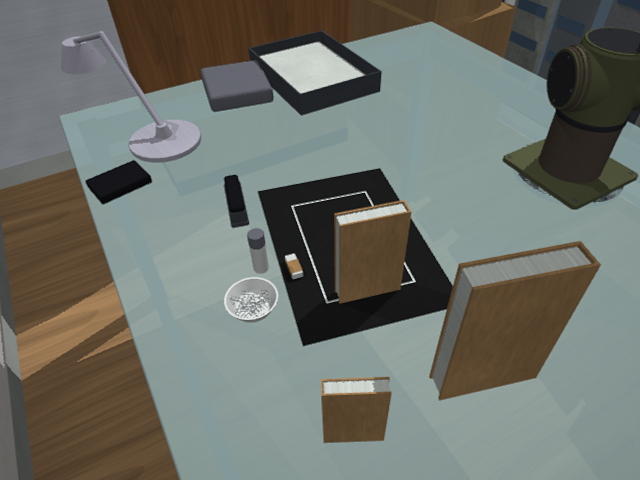

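View pics/top0.png

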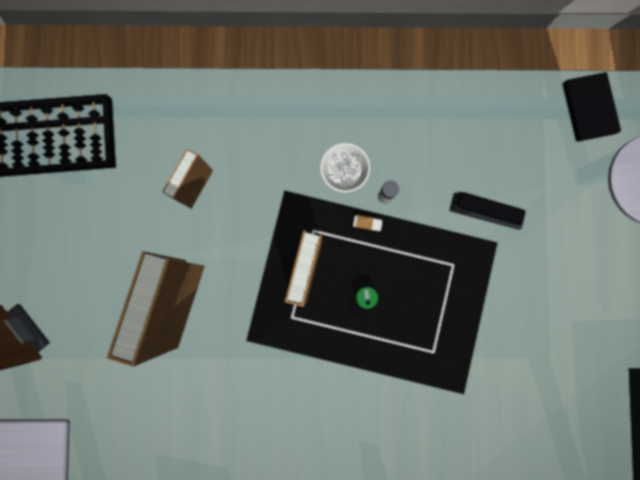

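The scene picture shows the notebook on the left (+y) end line. In the top view its top is at about (303,268) and the green sharpener at (367,298). The frame corners there are about (315,232), (453,264), (434,352) and (292,319). Eraser is at (368,223).

```bash
cat > m.py <<'E'
from h import *
d=dict(np.load("top0.npz")); W=world(d); I=d["image"].astype(int)
print("view",np.round(d["view"],3).tolist(),d["intrinsics"].round(1).tolist())
# mat: dark, low height, central
mx=I.max(2); z=W[...,2]
roi=np.zeros((480,640),bool); roi[180:400,240:505]=1
mat=(roi&(mx<60)&(np.abs(z)<.015)); n,l,st,_=cv2.connectedComponentsWithStats(mat.astype('uint8')); k=1+st[1:,4].argmax()
hull=cv2.convexHull(np.argwhere(l==k)[:,::-1].astype(np.int32))
r=cv2.minAreaRect(W[hull[:,0,1],hull[:,0,0],:2].astype(np.float32)); print("mat",r)
# white line pixels, projected to z=.002
K=d["intrinsics"];Ci=np.linalg.inv(d["view"])
def pl(uv,h):
    uv=np.atleast_2d(uv); ray=np.c_[(uv-K[[0,1],[2,2]])/K[[0,1],[0,1]],np.ones(len(uv))]@Ci[:3,:3].T
    return Ci[:3,3]+ray*((h-Ci[2,3])/ray[:,2])[:,None]
w=roi&(I.min(2)>110)&(np.abs(z)<.012); w[:,:290]=0
n,l,st,c=cv2.connectedComponentsWithStats(w.astype('uint8'),connectivity=8)
for i in range(1,n):
    if st[i,4]>60:
        P=pl(np.argwhere(l==i)[:,::-1].astype(float),.002); print("white",st[i],cv2.minAreaRect(P[:,:2].astype(np.float32)))
print("corners",pl(np.array([[315,232],[453,264],[434,352],[292,319.]]),.002).round(3).tolist())
nb=roi&(z>.165)&(z<.2); n_,l,st,c=cv2.connectedComponentsWithStats(nb.astype('uint8')); print(st[1:4]); k=1+st[1:,4].argmax()
P=W[l==k]; print("nb",np.nanmedian(P[:,2]),cv2.minAreaRect(P[:,:2].astype(np.float32)), P[:,:2].mean(0))
g=roi&(I[...,1]>I[...,0]+30)&(I[...,1]>I[...,2]+20)
uv=np.argwhere(g)[:,::-1].astype(float);P=W[g]; print("sh",len(P),np.nanmedian(P[:,2]),np.nanmean(P,0),cv2.minEnclosingCircle(pl(uv,.03)[:,:2].astype(np.float32)))
for nm,b in (("er",(210,235,350,385)),("gl",(178,205,375,402)),("stap",(188,232,446,530)),("dish",(140,195,316,374))):
    q=W[b[0]:b[1],b[2]:b[3]].reshape(-1,3); q=q[(q[:,2]>.009)]; print(nm,q[:,2].max().round(3),q.min(0).round(3),q.max(0).round(3))
E
python3 m.py
```

```text
view [[0.0, -1.0, 0.015, 0.019], [-0.997, -0.001, -0.078, 0.63], [0.078, -0.015, -0.997, 1.016], [0.0, 0.0, 0.0, 1.0]] [[587.8, 0.0, 330.1], [0.0, 587.8, 240.3], [0.0, 0.0, 1.0]]
mat ((0.5404776930809021, -0.05731576681137085), (0.39628517627716064, 0.2770073711872101), 76.24466705322266)
white [  290   180   215   220 14295] ((0.5450052618980408, -0.10415031015872955), (0.3937495946884155, 0.39137476682662964), 0.16825099289417267)
white [330 180  29   9 140] ((0.7342286705970764, -0.00625409372150898), (0.014729447662830353, 0.05106924846768379), 0.1682533472776413)
white [ 291  231  163  122 1018] ((0.5406435132026672, -0.05734261870384216), (0.26490291953086853, 0.16476814448833466), 76.28260803222656)
corners [[0.646, 0.046, 0.002], [0.589, -0.203, 0.002], [0.431, -0.167, 0.002], [0.49, 0.087, 0.002]]
[[ 286  231   36   76 1364]]
nb 0.1787566012469799 ((0.5753361582756042, 0.061819564551115036), (0.02813546732068062, 0.11015332490205765), 75.5501480102539) [0.57458189 0.06190472]
sh 370 0.029170668211622286 [ 0.52873361 -0.04475911  0.02636006] ((0.5291557908058167, -0.044544290751218796), 0.019948860630393028)
er 0.021 [ 0.649 -0.074  0.009] [ 0.674 -0.023  0.021]
gl 0.091 [ 0.698 -0.095  0.009] [ 0.725 -0.067  0.091]
stap 0.054 [ 0.652 -0.328  0.009] [ 0.717 -0.197  0.054]
dish 0.03 [ 0.717 -0.052  0.009] [0.804 0.036 0.03 ]
```

>>> {"api": "jog_arm", "payload": {
  "targets": [
    [-0.02,-0.028,0,0,0,-0.026],
    [-0.04,-0.056,0,0,0,-0.052],
    [-0.06,-0.084,0,0,0,-0.079],
    [-0.08,-0.112,0,0,0,-0.105],
    [-0.1,-0.14,0,0,0,-0.131],
    [-0.12,-0.168,0,0,0,-0.157],
    [-0.14,-0.196,0,0,0,-0.183],
    [-0.16,-0.224,0,0,0,-0.2094]
  ],
  "claw": 1
}}

```text
time_s: 0.77
position: [0.2743, 0.2, 0.242]
orientation: [[-0.972, 0.235, -0.0], [0.235, 0.972, -0.0], [0.0, -0.0, -1.0]]
wrist_force: [0.8, 0.0, -0.0]
width: 0.0
gripper_force: 0.0
```

>>> {"api": "jog_arm", "payload": {
  "targets": [
    [-0.026,-0.022,0,0,0,0],
    [-0.052,-0.044,0,0,0,0],
    [-0.078,-0.066,0,0,0,0],
    [-0.104,-0.088,0,0,0,0],
    [-0.13,-0.11,0,0,0,0],
    [-0.156,-0.132,0,0,0,0],
    [-0.182,-0.154,0,0,0,0],
    [-0.208,-0.177,0,0,0,0]
  ]
}}

```text
time_s: 1.43
position: [0.4353, -0.0211, 0.242]
orientation: [[-0.971, 0.238, -0.0], [0.238, 0.971, 0.0], [0.0, 0.0, -1.0]]
wrist_force: [0.2, 0.5, 0.3]
width: -0.0003
gripper_force: 0.0
```

>>> {"api": "jog_arm", "payload": {
  "targets": [
    [-0.02,0,0,0,0,0],
    [-0.05,0,0,0,0,0],
    [-0.085,0,0,0,0,0],
    [-0.12,0,0,0,0,0],
    [-0.147,0,0,0,0,0],
    [-0.147,0,0.03,0,0,0],
    [-0.147,0,0.06,0,0,0],
    [-0.147,0,0.09,0,0,0]
  ]
}}

```text
time_s: 2.1
position: [0.5784, -0.0546, 0.151]
orientation: [[-0.971, 0.237, 0.001], [0.237, 0.971, -0.0], [-0.001, 0.0, -1.0]]
wrist_force: [0.0, -0.1, -0.4]
width: 0.0001
gripper_force: 0.0
```

```bash
python3 - <<'E'
from h import *
s=robot.observe(); d=grab("wrist"); cv2.imwrite("pics/w1.png",d["image"][...,::-1])
p=s["position"]; F=np.array([.5406,-.0573]); a=np.radians(76.28); y=np.array([np.cos(a),np.sin(a)]); x=np.array([y[1],-y[0]])
print(p, (p[:2]-F)@x,(p[:2]-F)@y)
I=d["image"].astype(int); g=(I[...,1]>I[...,0]+30)&(I[...,1]>I[...,2]+20); v,u=np.nonzero(g&(d["depth"]>0)); K=d["intrinsics"]; Z=d["depth"][v,u]
P=np.c_[(u-K[0,2])/K[0,0]*Z,(v-K[1,2])/K[1,1]*Z,Z,np.ones(len(Z))]@d["hand_eye"].T
print(d["hand_eye"].round(3).tolist(),len(P),P[:,:3].min(0),P[:,:3].max(0),np.median(P,0))
E
```

```text
[ 0.57841618 -0.05463777  0.15097928] 0.03610573057034636 0.011555404268707986
[[0.0, -0.95, -0.313, 0.08], [1.0, 0.0, -0.0, -0.0], [0.001, -0.313, 0.95, -0.131], [0.0, 0.0, 0.0, 1.0]] 2370 [ 0.02367001 -0.02251663  0.118463  ] [0.06746583 0.01947083 0.15095326] [ 0.05025559 -0.00174957  0.12131138  1.        ]
```

View pics/w1.png

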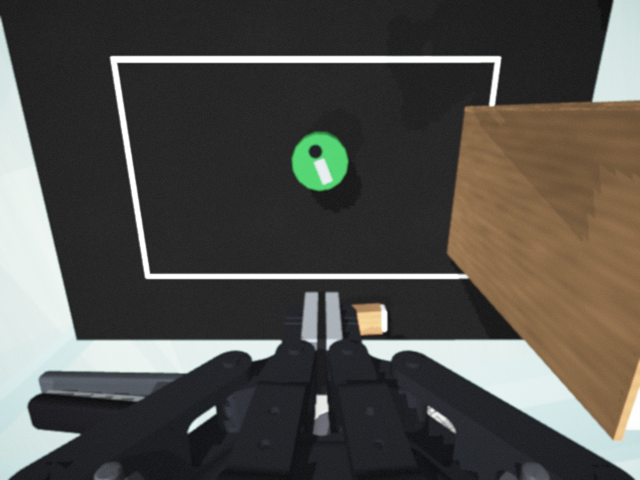

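The wrist picture shows the sharpener (320,161) straight ahead of the closed fingers (322,300), with the gap clear and the eraser well aside. I'll descend behind it.

>>> {"api": "jog_arm", "payload": {
  "targets": [
    [0,-0.001,0.03,0,0,0],
    [0,-0.0015,0.06,0,0,0],
    [0,-0.0015,0.085,0,0,0],
    [0,-0.0015,0.105,0,0,0],
    [0,-0.0015,0.12,0,0,0],
    [0,-0.0015,0.13,0,0,0],
    [0,-0.0015,0.134,0,0,0],
    [0,-0.0015,0.134,0,0,0]
  ]
}}

```text
time_s: 2.82
position: [0.5769, -0.0558, 0.0179]
orientation: [[-0.971, 0.237, -0.001], [0.237, 0.971, 0.0], [0.001, -0.0, -1.0]]
wrist_force: [-0.6, 0.2, 0.4]
width: 0.0002
gripper_force: 0.0
```

>>> {"api": "jog_arm", "payload": {
  "targets": [
    [0.006,0,0,0,0,0],
    [0.012,0,0,0,0,0],
    [0.018,0,0,0,0,0],
    [0.024,0,0,0,0,0],
    [0.031,0,0,0,0,0],
    [0.038,0,0,0,0,0],
    [0.045,0,0,0,0,0],
    [0.052,0,0,0,0,0]
  ]
}}

```text
time_s: 3.48
position: [0.526, -0.0433, 0.0185]
orientation: [[-0.971, 0.237, 0.0], [0.237, 0.971, -0.0], [-0.0, 0.0, -1.0]]
wrist_force: [1.0, -1.0, 0.3]
width: -0.0002
gripper_force: 0.3
```

>>> {"api": "jog_arm", "payload": {
  "targets": [
    [0.006,0,0,0,0,0],
    [0.012,0,0,0,0,0],
    [0.018,0,0,0,0,0],
    [0.024,0,0,0,0,0],
    [0.029,0,0,0,0,0],
    [0.033,0,0,0,0,0],
    [0.036,0,0,0,0,0],
    [0.038,0,0,0,0,0]
  ]
}}

```text
time_s: 4.15
position: [0.4893, -0.0344, 0.0183]
orientation: [[-0.971, 0.237, -0.0], [0.237, 0.971, 0.0], [0.0, -0.0, -1.0]]
wrist_force: [0.7, -0.8, 0.5]
width: -0.0002
gripper_force: 0.1
```

```bash
cat > t.py <<'E'
from h import *
import sys
s=robot.observe(); d=grab("top"); cv2.imwrite(f"pics/{sys.argv[1]}.png",d["image"][...,::-1])
W=world(d); I=d["image"].astype(int)
F=np.array([.5406,-.0573]); a=np.radians(76.28); y=np.array([np.cos(a),np.sin(a)]); x=np.array([y[1],-y[0]]); R=np.c_[x,y]
g=(I[...,1]>I[...,0]+30)&(I[...,1]>I[...,2]+20); P=W[g]; P=P[np.abs(P[:,2]-.02)<.02]
print("tcp",((s["position"][:2]-F)@R).round(4),s["position"][2].round(4)); print("sharp",len(P),((np.median(P[:,:2],0)-F)@R).round(4), np.median(P[:,2]))
np.savez("last.npz",**d)
E
python3 t.py t1
```

```text
tcp [-0.0552  0.0101] 0.0183
sharp 0 [nan nan] nan
  return _methods._mean(a, axis=axis, dtype=dtype,
  ret = um.true_divide(
  ret = ret.dtype.type(ret / rcount)
```

```bash
cat > w.py <<'E'
from h import *
d=grab("wrist")
I=d["image"].astype(int); g=(I[...,1]>I[...,0]+30)&(I[...,1]>I[...,2]+20); v,u=np.nonzero(g&(d["depth"]>0)); K=d["intrinsics"]; Z=d["depth"][v,u]
P=np.c_[(u-K[0,2])/K[0,0]*Z,(v-K[1,2])/K[1,1]*Z,Z,np.ones(len(Z))]@d["hand_eye"].T
T=P[P[:,2]<np.percentile(P[:,2],5)+.004] # top face
print(len(P),"top face min/max",T[:,:3].min(0).round(4),T[:,:3].max(0).round(4))
E
python3 w.py
```

```text
8755 top face min/max [ 0.0107 -0.018  -0.0139] [ 0.0488  0.0188 -0.0083]
```

>>> {"api": "jog_arm", "payload": {
  "targets": [
    [0.004,0,0,0,0,0],
    [0.01,0,0,0,0,0],
    [0.016,0,0,0,0,0],
    [0.021,0,0,0,0,0],
    [0.025,0,0,0,0,0],
    [0.028,0,0,0,0,0],
    [0.03,0,0,0,0,0],
    [0.031,0,0,0,0,0]
  ]
}}

```text
time_s: 4.92
position: [0.4593, -0.0271, 0.0183]
orientation: [[-0.971, 0.237, -0.0], [0.237, 0.971, 0.0], [0.0, -0.0, -1.0]]
wrist_force: [-0.3, 0.0, 0.1]
width: 0.0002
gripper_force: 0.1
```

>>> {"api": "jog_arm", "payload": {
  "targets": [
    [-0.006,0,0,0,0,0],
    [-0.015,0,0,0,0,0],
    [-0.02,0,-0.01,0,0,0],
    [-0.02,0,-0.035,0,0,0],
    [-0.02,0,-0.065,0,0,0],
    [-0.02,0,-0.1,0,0,0],
    [-0.02,0,-0.135,0,0,0],
    [-0.02,0,-0.17,0,0,0]
  ]
}}

```text
time_s: 5.58
position: [0.4801, -0.0321, 0.1902]
orientation: [[-0.971, 0.237, 0.001], [0.237, 0.971, -0.0], [-0.001, 0.0, -1.0]]
wrist_force: [0.3, -1.3, -0.1]
width: -0.0001
gripper_force: 0.0
```

```bash
python3 w.py; python3 -c "
from h import *
print(robot.observe()['position'])"
```

```text
1822 top face min/max [ 0.0335 -0.0181  0.158 ] [0.0698 0.0186 0.1631]
[ 0.48434801 -0.03241881  0.19704056]
```

```bash
python3 - <<'E'
from h import *
W=world(dict(np.load("top0.npz"))).reshape(-1,3); F=np.array([.5406,-.0573]); a=np.radians(76.28); y=np.array([np.cos(a),np.sin(a)]); x=np.array([y[1],-y[0]]); R=np.c_[x,y]
f=(W[:,:2]-F)@R; m=(W[:,2]>.02)&(f[:,1]>.15)&(f[:,1]<.45)&(np.abs(f[:,0])<.25)
print(np.c_[f,W[:,2]][m].min(0),np.c_[f,W[:,2]][m].max(0)); m&=np.abs(f[:,0])<.09; print(f[m,1].min())
E
```

```text
[-0.18061239  0.30287511  0.02010999] [0.14940643 0.3732618  0.25367812]
0.3028751058942192
```

>>> {"api": "jog_arm", "payload": {
  "targets": [
    [0,0,-0.03,0,0,0],
    [-0.01,0,-0.06,0,0,0],
    [-0.02,0.02,-0.08,0,0,0],
    [-0.035,0.05,-0.08,0,0,0],
    [-0.05,0.08,-0.08,0,0,0],
    [-0.06,0.11,-0.08,0,0,0],
    [-0.066,0.14,-0.08,0,0,0],
    [-0.066,0.165,-0.08,0,0,0]
  ]
}}

```text
time_s: 6.3
position: [0.5853, 0.1146, 0.2678]
orientation: [[-0.971, 0.237, 0.002], [0.237, 0.971, 0.001], [-0.002, 0.001, -1.0]]
wrist_force: [0.6, 0.1, -0.7]
width: -0.0002
gripper_force: 0.0
```

>>> {"api": "jog_arm", "payload": {
  "targets": [
    [-0.002,0.004,0.03,0,0,0],
    [-0.002,0.004,0.06,0,0,0],
    [-0.002,0.004,0.085,0,0,0],
    [-0.002,0.004,0.1,0,0,0],
    [-0.002,0.004,0.105,0,0,0],
    [-0.002,0.004,0.105,0,0,0],
    [-0.002,0.0,0.105,0,0,0],
    [-0.002,-0.006,0.105,0,0,0]
  ]
}}

```text
time_s: 6.97
position: [0.5844, 0.1066, 0.1648]
orientation: [[-0.972, 0.237, 0.003], [0.237, 0.972, 0.001], [-0.003, 0.001, -1.0]]
wrist_force: [0.1, 0.0, 0.4]
width: -0.0002
gripper_force: 0.0
```

>>> {"api": "jog_arm", "payload": {
  "targets": [
    [0,-0.006,0,0,0,0],
    [0,-0.012,0,0,0,0],
    [0,-0.018,0,0,0,0],
    [0,-0.024,0,0,0,0],
    [0,-0.03,0,0,0,0],
    [0,-0.036,0,0,0,0],
    [0,-0.042,0,0,0,0],
    [0,-0.048,0,0,0,0]
  ]
}}

```text
time_s: 7.63
position: [0.5713, 0.0592, 0.1633]
orientation: [[-0.971, 0.237, -0.0], [0.237, 0.971, -0.0], [0.0, -0.0, -1.0]]
wrist_force: [-0.2, 0.9, 0.1]
width: -0.0002
gripper_force: 0.0
```

>>> {"api": "jog_arm", "payload": {
  "targets": [
    [0,-0.006,0,0,0,0],
    [0,-0.012,0,0,0,0],
    [0,-0.012,0,0,0,0],
    [0,-0.012,0,0,0,0],
    [0,-0.012,0,0,0,0],
    [0,-0.012,0,0,0,0],
    [0,-0.012,0,0,0,0],
    [0,-0.012,0,0,0,0]
  ]
}}

```text
time_s: 8.3
position: [0.5688, 0.0485, 0.1633]
orientation: [[-0.972, 0.237, 0.0], [0.237, 0.972, 0.0], [-0.0, 0.0, -1.0]]
wrist_force: [0.2, 0.2, -0.0]
width: 0.0
gripper_force: 0.0
```

```bash
python3 t.py t2 2>/dev/null
```

```text
tcp [0.0023 0.1094] 0.1633
sharp 0 [nan nan] nan
```

View pics/t2.png

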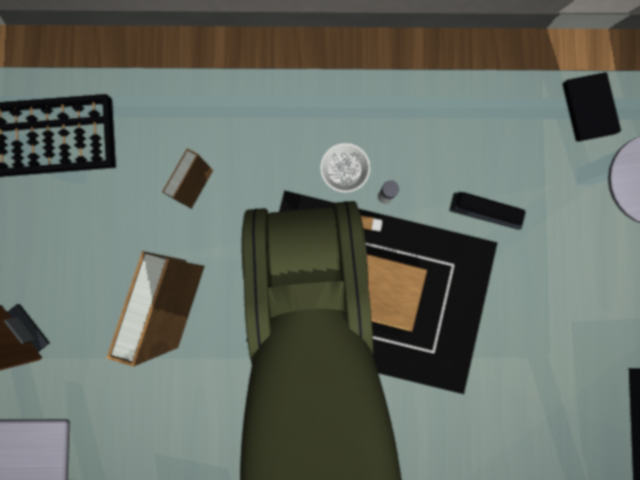

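The picture shows the notebook lying flat in the frame, its far end at about (420,300), inside the right line at (445,310). I'll retract and check the rest.

>>> {"api": "jog_arm", "payload": {
  "targets": [
    [0,0,-0.035,0,0,0],
    [0,0,-0.07,0,0,0],
    [0.02,0.01,-0.1,0,0,0],
    [0.05,0.025,-0.1,0,0,0],
    [0.085,0.04,-0.1,0,0,0],
    [0.12,0.05,-0.1,0,0,0],
    [0.155,0.06,-0.1,0,0,0],
    [0.19,0.07,-0.1,0,0,0]
  ]
}}

```text
time_s: 9.02
position: [0.3992, 0.1619, 0.2634]
orientation: [[-0.971, 0.237, 0.0], [0.237, 0.971, 0.0], [-0.0, 0.0, -1.0]]
wrist_force: [0.7, 0.5, -0.1]
width: -0.0004
gripper_force: 0.0
```

>>> {"api": "jog_arm", "payload": {
  "targets": [
    [0.02,0.02,0,0,0,0],
    [0.04,0.04,0,0,0,0],
    [0.06,0.06,0,0,0,0],
    [0.07,0.08,0,0,0,0],
    [0.07,0.1,0,0,0,0],
    [0.07,0.1,0,0,0,0],
    [0.07,0.1,0,0,0,0],
    [0.07,0.1,0,0,0,0]
  ]
}}

```text
time_s: 9.68
position: [0.3561, 0.2745, 0.2632]
orientation: [[-0.972, 0.237, -0.001], [0.237, 0.972, -0.001], [0.0, -0.001, -1.0]]
wrist_force: [0.3, 0.3, -0.3]
width: 0.0001
gripper_force: 0.0
```

```bash
python3 t.py t3; python3 - <<'E'
from h import *
d=dict(np.load("last.npz")); W=world(d); z=W[...,2]
F=np.array([.5406,-.0573]); a=np.radians(76.28); y=np.array([np.cos(a),np.sin(a)]); x=np.array([y[1],-y[0]]); R=np.c_[x,y]
f=(W[...,:2]-F)@R; m=(z>.02)&(z<.04)&(np.abs(f[...,0])<.09)&(np.abs(f[...,1])<.2)
P=f[m].astype(np.float32); r=cv2.minAreaRect(P); print(m.sum(),np.median(z[m]),r,cv2.boxPoints(r))
for nm,b in (("er",(210,235,350,385)),("gl",(178,205,375,402)),("stap",(188,232,446,530)),("dish",(140,195,316,374))):
    q=W[b[0]:b[1],b[2]:b[3]].reshape(-1,3); q=q[(q[:,2]>.009)]; print(nm,q.min(0).round(3),q.max(0).round(3))
E
```

```text
tcp [-0.2579  0.2786] 0.2632
sharp 365 [-0.1183  0.0092] 0.02892685017867258
6439 0.029332726604143433 ((0.003809768706560135, 0.008700326085090637), (0.18011446297168732, 0.11028244346380234), 89.23534393310547) [[-0.05252839 -0.08061301]
 [ 0.05774423 -0.08208477]
 [ 0.06014793  0.09801366]
 [-0.0501247   0.09948542]]
er [ 0.644 -0.074  0.009] [ 0.675 -0.024  0.02 ]
gl [ 0.698 -0.095  0.009] [ 0.725 -0.067  0.091]
stap [ 0.652 -0.328  0.009] [ 0.717 -0.199  0.053]
dish [ 0.717 -0.052  0.009] [0.805 0.036 0.03 ]
```

View pics/t3.png

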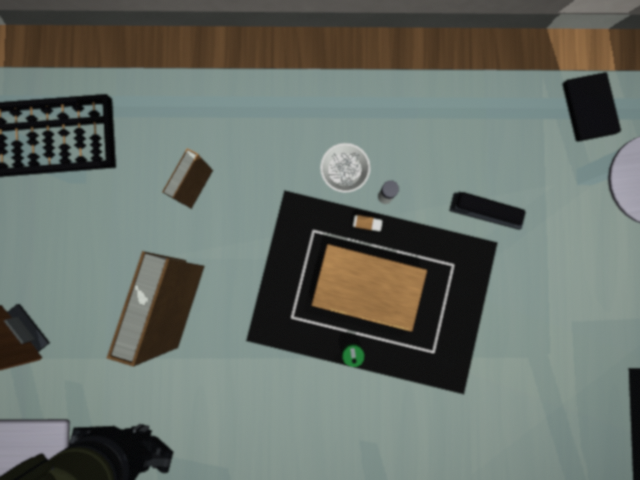

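The notebook lies wholly inside the frame, between (312,245) and (428,330), with over 20 mm to spare. The sharpener at (353,356) is clear outside the frame, and the bystanders have not moved.

```bash
python3 -c "
from station import robot
print(robot.sign_off())"
```

```text
the job is handed in; nothing more can be done
None
```

The job is handed in: the sharpener is outside the frame, the notebook lies flat inside the white lines, and nothing else moved; sign-off returned no verdict.

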